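# Load the bench shaker and start its run

### The job

Get the bench shaker ready and start it, in this order: stand the fallen amber bottle upright in its lane between the two jars, then push the blue plate of the retaining bar fully home towards the back so that the bottle and both jars stand enclosed between the bar and the rear rail. Next turn the big black dial until its white pointer points at the orange mark on the rim, and last push the red run lever fully over to the back. Keep the jars upright and leave the other things on the bench where they are.

Things in the scene. Friction and masses are not known exactly. Their poses are not given: they have to be found in the camera images.
- shaker: white bench shaker, fixed, 250 x 540 x 74 mm; origin at bench level under it; +x to the back (away from the robot), +y left, +z up. Right part (y below -0.07): flat control panel, top at z 0.060, with dial and lever. Left part: black platform, top at z 0.074, x -0.14 to 0.095, y -0.065 to 0.245; a lane along y on it, with the fixed rear rail (face at x 0.050, 26 mm high) behind it
- lane_mid (a point): point on the platform surface in the middle of the closed lane (shaker frame x 0.023, y 0.090); axes as the shaker's. With the bar home the lane is 57 mm wide; its end rails stand at shaker y -0.059 and 0.239, 16 mm high
- bottle_mid (a point): middle of the loose amber bottle, on its axis, 70 mm above its underside; z points from underside to cap. Square body 44 x 44 mm and 102 mm tall, then neck and round blue cap (32 mm diameter), 140 mm in all, 0.13 to 0.25 kg. It starts lying on a flat side in the open lane between the jars, along the lane, cap to the left (shaker +y)
- jar_right_mid (a point): middle (half-way up) of the loose squat green jar with white lid at the right end of the lane, 48 mm diameter, 50 mm tall, standing; z up
- jar_left_mid (a point): middle (half-way up) of the loose squat clear jar with white lid at the left end of the lane, 48 mm diameter, 50 mm tall, standing; z up
- bar (a joint): travel of the retaining bar in m along shaker +x: 0 open (towards the robot), 0.090 home at its stop; about 2 N of friction, stays where left, pushes standing jars and bottle along. Aluminium, 285 mm long along y, 12 mm thick, 4 to 26 mm above the platform; its face towards the bottles is at shaker x -0.097 open, -0.007 home
- bar_plate (a point): centre of the front (robot-side) face of the blue push plate on the middle of the bar; the plate is 90 mm wide along shaker y, from 4 to 50 mm above the platform, and stands 5 mm in front of the bar
- dial (a joint): angle of the dial in rad, growing clockwise seen from above, from 0 to its stop at 4.71; it turns against about 0.10 N m of friction and stays where it is left
- dial_centre (a point): on the dial's vertical axis, at the top of its grip bar (104 mm above the bench). The dial is a black disc of 80 mm diameter (top 71 mm above the bench) with an upright black grip bar across its middle, 76 mm long, 14 mm thick, 33 mm tall above the disc, lying along the pointer's direction
- pointer_tip (a point): tip of the dial's white pointer, 50 mm from the dial's axis, 69 mm above the bench; it turns with the dial
- mark_tip (a point): inner end of the orange mark on the rim round the dial, 50 mm from the dial's axis; the mark is 10 mm wide, reaches out to 67 mm and is 67 mm above the bench. The stiff rim is not to be turned. The mark lies 1 to 4 rad clockwise (seen from above) of where the pointer starts
- run_lever (a joint): angle of the run lever in rad: 0 off (leaning 0.5 rad to the front, towards the robot), 1.0 fully on (leaning 0.5 rad to the back, shaker +x); light friction, stays where it is left
- run_lever_tip (a point): centre of the red ball (26 mm diameter) at the tip of the run lever, at the right end of the panel; 50 mm from its pivot, which lies 82 mm above the bench on a grey block 70 x 50 x 25 mm
- lemon: a lemon, 78 mm long, a loose bystander on the bench, to be left alone
- torch: a black pocket torch, 145 mm long, a loose bystander on the bench, to be left alone; origin at bench level
- slide_box: a wooden slide box, 100 x 190 x 32 mm, a loose bystander on the bench, to be left alone; origin at bench level
- petri_dish: a glass dish, 92 mm across, 16 mm high, a loose bystander on the bench, to be left alone; origin at bench level
- beaker: a glass beaker, 72 mm across, 95 mm high, a loose bystander on the bench, to be left alone; origin at bench level
- brush: a brush, 170 mm long, a loose bystander on the bench, to be left alone; origin at bench level
Not all that is in view belongs to the job. Of the things that look like the part that bears bottle_mid, the larger one is meant.

How it is judged:
By the outcome, as a careful person would: the job done as asked, in the order asked, and still so for the second after the job is handed in, with the robot touching nothing.
It also fails if it takes over 69 s, if anything falls off the work surface, if the arm or the gripper's body presses on something with over 40 N, if the wrist force passes 120 N, or if a joint passes its speed limit or range.

### The arm

A 6-joint arm with a two-finger parallel gripper is mounted at the origin on the work surface. World frame = base frame: x ahead of the robot, y to its left, z up, the work surface at z = 0. Lengths are in mm, angles in rad, forces in N, time in s.
With the tool pointing down it reaches from about 400 to 925 mm from the base axis. Payload 12.5 kg.
Tool frame: the origin (TCP) lies on the front face of the gripper's body, between the roots of the fingers; the fingertips stand 78 mm ahead of it and the grasp point (between the pads) lies 59 mm ahead of it (env.nose_length is the distance from the TCP to the fingertips, in mm); z points along the fingers, y is the line along which they close (so a half turn about z gives the same grasp; the last joint's range is limited). The gripper opens to 95 mm and grips with 3 to 60 N. Pads are 20 mm wide; open, the fingers measure 119 mm over their backs; the gripper's body (75 mm by 180 mm) begins 59 mm behind the grasp point.
Start: joints at [1.152, 0.491, 1.559, -0, 1.092, -0.106], TCP at [192.308, 594.689, 292.261] pointing down, gripper open.
Joint ranges: [-3.1, 3.1], [-0.84, 2.19], [0.05, 2.79], [-1.13, 4.28], [0.06, 2.93], [-2.69, 2.69]. Speed limits (rad/s): [2.22, 2.22, 2.79, 3.14, 3.14, 3.14].

### API

Orientations are given as [roll, pitch, yaw] about the fixed x, y, z axes, in that order (R = Rz(yaw) Ry(pitch) Rx(roll)).
In Python, from cell import env gives the robot as it stands.
- The arm moves only by the tool jog_arm, never from a script. Its argument "motion" is a list of rows, each a list of 7 numbers: the turn, a rotation vector about the tool's x, y, z in degrees, then the shift along the tool's x, y, z in mm, then the finger opening in mm, from 0 to 95.1. In form: [[wx, wy, wz, x, y, z, hand], ...]. A call has 1 to 10 rows; each row shifts and turns the commanded pose from where the row before left it, along the tool's axes as they then stand; what a row does not reach is not made up. A row lasts 1/8 s, in which the tool goes at most 62.5 mm and 10.7 degrees, less where a joint would pass 70% of its speed; a pose out of reach is approached as far as the arm can. A call is refused whole if a number of a shift passes 62.5 or a number of a turn 10.7, either way. A call with a gripper value outside its range is refused whole. The fingers move at their own pace and stop on an object; the grip force is fixed at half the most. Time passes only in rows, so rows that do not move let the fingers close. It gives the time, the measured TCP pose, the force, the opening and the grip force at its end, in the units of the state.
- env.state(): the state, without advancing time (a new reading comes with each control period).
- env.read_camera(name): name is "side" or "top"; returns a dict with "color" (480x640x3 uint8, red, green, blue), "z_map" (480x640 float32, mm along the optical axis (not along the pixel's ray), 0 where there is no reading), "camera_matrix" (3x3 intrinsics, pixels), "k1" (the pictures are not rectified: a ray, as slopes to the right and down, at radius r is drawn at 1 + k1 r^2 times it, then the intrinsics apply), "world_to_cam" (4x4, takes a point from world to camera coordinates). Camera axes: x right, y up, looking along -z (the intrinsics and any distortion apply to the point x, -y, -z); pixel columns grow to the right and rows downward; lengths in mm; the calibration is good to about 2 mm. A picture is of the moment at which its call begins.
- env.job_done(): hands the job in; it is judged then, once.
Trained networks look in the newest picture that a camera, given by its name, has taken for a name from the list of things; names that differ only in an ending like _2 or _b are one class to them, and where a whole thing is asked for, a point or a joint stands for the part that bears it (a point fixed in the world has none). Each returns a list of dicts, best first, with "score" (0 to 1); they miss things now and then, are a little off and sometimes report something else, mostly with a low value. They report only what shows in the picture. A call takes as long as a camera call. They do not tell look-alikes from the thing itself.
- env.recognise(camera, thing): "location" ([column, row] in pixels, amid what is visible of it).
The state is a dict: "t": time; "joints": joint angles; "qvel": joint speeds; "tau": joint torques, N m; "eef_pos": TCP position; "tcp_rot": TCP orientation; "ft_force": force on the tool from outside, world axes, zero at the start; "moment": the same for the moment, N m; "opening": opening from 0.0 (shut) to 1.0 (fully open); "grip_force": force on a finger pad.
Only numpy, scipy, OpenCV 4.12 (cv2) and the standard library are available. Lean on these libraries where they do the work, as an engineer would, in place of code of your own. Each camera call takes 0.05 s, during which the arm holds its last target. There are 200 camera calls.

## Working session

There is one attempt and no reset: what is moved stays moved. The work goes in short steps, Python scripts to look and compute and a tool call to move; the robot and the scene stay as the last step left them, time stands still between calls to the robot, and variables do not carry over. Pictures are saved under pics/ and viewed, at most 10 in all, crops included, and the job is handed in when it is done.

Besides the shell and the picture viewer there is one more tool, called after "Request:" as name(argument=value, ...) on one line, values as JSON. jog_arm: Moves the arm, as the interface text tells. Its arguments: {"type":"object","properties":{"motion":{"type":"array"}},"required":["motion"]}

```bash
ls; mkdir -p pics
cat > h.py <<'E'
import numpy as np, cv2
from cell import env
from scipy.spatial.transform import Rotation as R
def cam(n):
    return env.read_camera(n)
def cloud(c):
    K=np.array(c["camera_matrix"]);z=c["z_map"];h,w=z.shape
    u,v=np.meshgrid(np.arange(w),np.arange(h))
    p=np.stack([u,v],-1).reshape(-1,1,2).astype(np.float64)
    n=cv2.undistortPoints(p,K,np.array([c["k1"],0,0,0.])).reshape(h,w,2)
    P=np.stack([n[...,0]*z,-n[...,1]*z,-z],-1)
    T=np.linalg.inv(np.array(c["world_to_cam"]))
    W=P@T[:3,:3].T+T[:3,3]
    W[z==0]=np.nan
    return W
E
python3 - <<'E'
from h import *
s=env.state();print({k:np.round(v,3) for k,v in s.items()})
for n in("top","side"):
    c=cam(n);cv2.imwrite(f"pics/{n}0.png",c["color"][...,::-1]);W=cloud(c);np.save(f"{n}0.npy",W)
    for t in ["shaker","bottle_mid","jar_right_mid","jar_left_mid","bar_plate","bar","dial","pointer_tip","mark_tip","run_lever_tip","dial_centre","beaker","lemon","torch","slide_box","petri_dish","brush"]:
        print(n,t,[(np.round(d["location"]).tolist(),round(d["score"],2),np.round(W[int(d["location"][1]),int(d["location"][0])]).tolist()) for d in env.recognise(n,t)[:3]])
E
```

```text
pics
{'t': np.float64(0.0), 'joints': array([ 1.152,  0.492,  1.559, -0.   ,  1.092, -0.106]), 'qvel': array([-0.   ,  0.001, -0.   ,  0.001, -0.   , -0.001]), 'tau': array([-0.0000e+00, -6.1265e+01, -2.5819e+01,  6.9000e-02,  4.8000e-02,
       -0.0000e+00]), 'eef_pos': array([192.253, 594.537, 291.663]), 'tcp_rot': array([-3.14 , -0.   ,  2.829]), 'ft_force': array([ 0.36 , -0.02 , -0.412]), 'moment': array([-0.001,  0.017,  0.   ]), 'grip_force': np.float64(0.0), 'opening': np.float64(0.999)}
top shaker [([294.0, 218.0], 0.62, [516.0, 4.0, 68.0]), ([379.0, 204.0], 0.43, [nan, nan, nan])]
top bottle_mid [([237.0, 210.0], 0.67, [525.0, 144.0, 120.0]), ([332.0, 292.0], 0.63, [330.0, -96.0, 34.0])]
top jar_right_mid [([287.0, 207.0], 0.74, [531.0, 19.0, 120.0]), ([292.0, 220.0], 0.4, [508.0, 9.0, 77.0])]
top jar_left_mid [([194.0, 227.0], 0.67, [479.0, 249.0, 119.0]), ([287.0, 206.0], 0.28, [532.0, 21.0, 126.0])]
top bar_plate [([242.0, 242.0], 0.88, [446.0, 132.0, 97.0]), ([492.0, 210.0], 0.32, [554.0, -529.0, 16.0])]
top bar [([243.0, 244.0], 0.59, [438.0, 125.0, 124.0])]
top dial [
[... 1553 characters left out ...]
[504.0, -118.0, 61.0])]
side run_lever_tip [([345.0, 405.0], 0.62, [431.0, -614.0, 19.0]), ([366.0, 257.0], 0.54, [532.0, -219.0, 128.0])]
side dial_centre [([361.0, 245.0], 0.84, [539.0, -98.0, 93.0]), ([386.0, 351.0], 0.29, [525.0, -540.0, 93.0])]
side beaker [([386.0, 348.0], 0.7, [541.0, -479.0, 45.0])]
side lemon [([282.0, 188.0], 0.61, [331.0, 419.0, 35.0])]
side torch [([268.0, 208.0], 0.65, [276.0, 266.0, 31.0])]
side slide_box [([272.0, 328.0], 0.93, [285.0, -379.0, 33.0])]
side petri_dish [([310.0, 185.0], 0.57, [440.0, 509.0, 9.0]), ([268.0, 204.0], 0.33, [276.0, 294.0, 32.0])]
side brush [([343.0, 400.0], 0.71, [428.0, -604.0, 20.0]), ([269.0, 328.0], 0.3, [278.0, -383.0, 37.0])]
```

Run:
```python
import cv2
a=cv2.imread("pics/top0.png")[165:315,165:425];cv2.imwrite("pics/topc.png",cv2.resize(a,None,fx=3,fy=3,interpolation=cv2.INTER_CUBIC))
a=cv2.imread("pics/side0.png")[150:310,240:440];cv2.imwrite("pics/sidec.png",cv2.resize(a,None,fx=3.7,fy=3.7,interpolation=cv2.INTER_CUBIC))
```

```text
(no output)
```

View pics/topc.png

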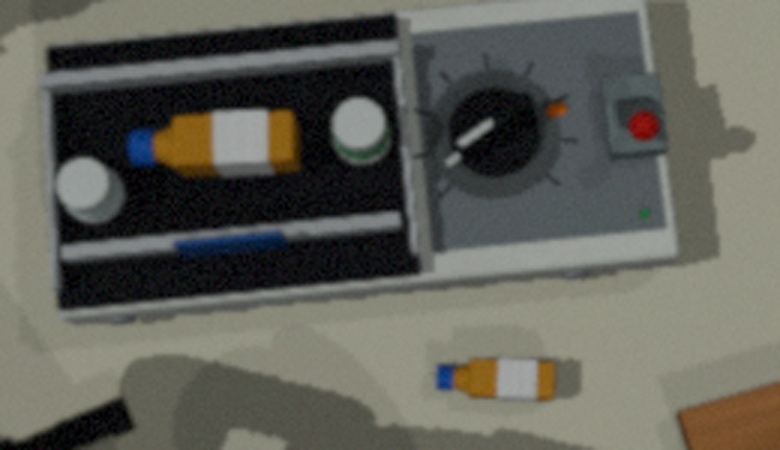

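View pics/sidec.png

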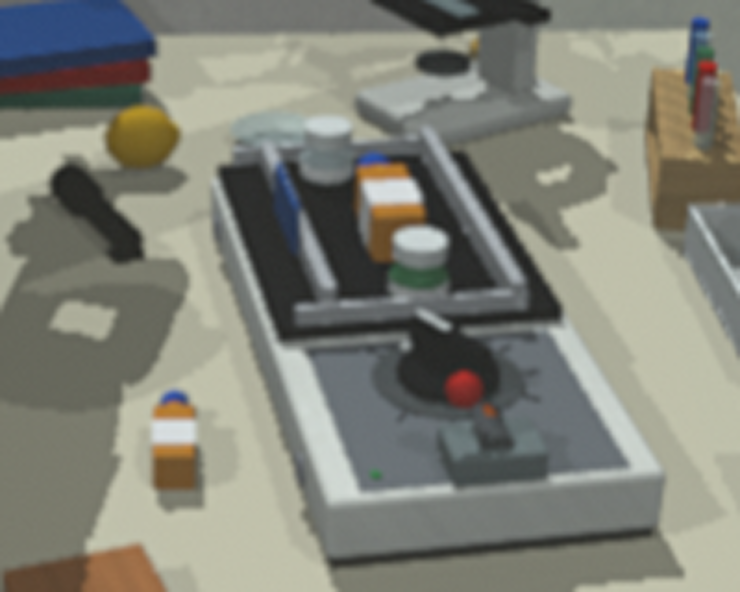

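```bash
cat >> h.py <<'E'
def ray(c,uv,z):
    K=np.array(c["camera_matrix"]);n=cv2.undistortPoints(np.array(uv,float).reshape(-1,1,2),K,np.array([c["k1"],0,0,0.])).reshape(-1,2)
    T=np.linalg.inv(np.array(c["world_to_cam"]));d=np.c_[n[:,0],-n[:,1],-np.ones(len(n))]@T[:3,:3].T
    o=T[:3,3];return o+d*((np.asarray(z)-o[2])/d[:,2])[:,None]
def fit2(a,b): # b ~ R a + t
    ma,mb=a.mean(0),b.mean(0);U,S,V=np.linalg.svd((a-ma).T@(b-mb));Rr=V.T@np.diag([1,np.linalg.det(V.T@U.T)])@U.T
    return Rr,mb-Rr@ma
E
python3 - <<'E'
from h import *
ct=cam("top");cs=cam("side")
print("campos",np.linalg.inv(np.array(ct["world_to_cam"]))[:3,3],np.linalg.inv(np.array(cs["world_to_cam"]))[:3,3],ct["k1"],ct["camera_matrix"][0][0],cs["camera_matrix"][0][0])
T=lambda p:np.array(p)/3+[165-.33,165-.33]
S=lambda p:np.array(p)/3.7+[240-.36,150-.36]
mod=np.array([[95,245],[-140,245],[95,-65],[-140,-65]])
for n,c,p in(("top",ct,T([[47,47],[58,308],[400,15],[420,272]])),("side",cs,S([[465,153],[220,168],[560,318],[285,337]]))):
    w=ray(c,p,np.full(4,74.))[:,:2];Rr,t=fit2(mod,w);print(n,w.round(1).tolist(),"yaw",np.arctan2(Rr[1,0],Rr[0,0]),t.round(1),"res",(mod@Rr.T+t-w).round(1).tolist())
print("dialc disc",ray(ct,T([[497,133]]),[71.]),"ring",ray(ct,T([[495,133]]),[67.]))
print("stripe on top far/near",ray(ct,T([[493,121],[458,147]]),[104.]*2),"ptr tip",ray(ct,T([[447,165],[458,154]]),[69.]*2),"mark in/out",ray(ct,T([[549,112],[567,107]]),[67.]*2))
print("side dial etc ball",ray(cs,S([[464,389]]),[126.]),ray(ct,T([[643,126]]),[126.]),"mark",ray(cs,S([[490,411]]),[67.]))
for n,c in(("top",ct),("side",cs)):
    W=cloud(c);hsv=cv2.cvtColor(c["color"],cv2.COLOR_RGB2HSV);H,Sx,V=cv2.split(hsv)
    reg=(W[...,2]>76)&(W[...,0]>400)&(abs(W[...,1])<330)&(W[...,0]<650)
    def st(name,m):
        P=W[m&reg];print(n,name,len(P),np.nanmedian(P,0).round(1),np.nanpercentile(P,3,axis=0).round(1),np.nanpercentile(P,97,axis=0).round(1))
    am=(H>8)&(H<25)&(Sx>130)
    st("amber",am);st("blue",(H>100)&(H<130)&(Sx>120));st("red",((H<6)|(H>172))&(Sx>150))
    st("white",(Sx<40)&(V>130)&(W[...,2]>108))
    if n=="top":
        m=(am&reg&(W[...,2]>105)).astype(np.uint8);ys,xs=np.nonzero(m);q=ray(c,np.c_[xs,ys],np.full(len(xs),118.))[:,:2];print(cv2.minAreaRect(q.astype(np.float32)))
    print(n,"z amber",np.nanpercentile(W[am&reg][:,2],[10,50,80,90]).round(1))
E
```

```text
campos [ 196.37800698  -67.48135606 1305.86174986] [  296.48665554 -1396.78270866   854.40345488] 0.033239089928193986 490.23475280210846 543.7748129024321
top [[615.6, 304.3], [384.4, 280.5], [646.6, -4.9], [416.4, -25.0]] yaw 0.09948271743112676 [547.1  51.4] res [[1.7, 0.3], [-0.9, 0.8], [1.4, 1.1], [-2.2, -2.2]]
side [[615.8, 296.3], [385.7, 272.6], [642.0, -20.2], [420.1, -39.9]] yaw 0.09596026880231125 [546.9  39.8] res [[2.2, -3.6], [-1.6, -2.4], [5.7, 4.4], [-6.3, 1.6]]
dialc disc [[539.91981831 -90.58755063  71.        ]] ring [[541.02668278 -88.91783525  67.        ]]
stripe on top far/near [[541.26447049 -86.5793793  104.        ]
 [518.37554241 -57.0273567  104.        ]] ptr tip [[511.58370737 -47.27057043  69.        ]
 [521.46838102 -56.75675547  69.        ]] mark in/out [[ 560.20969929 -136.14267566   67.        ]
 [ 564.80439798 -151.92160193   67.        ]]
side dial etc ball [[ 531.11446639 -209.37400153  126.        ]] [[ 531.02933446 -210.83238545  126.        ]] mark [[ 564.54168354 -145.42891179   67.        ]]
top amber 519 [518.4 158.4 114.7] [499.4  80.   79.3] [543.9 194.4 120.4]
top blue 330 [436.1 145.  104.4] [427.6 -92.3  76.3] [559.3 219.7 124.5]
top red 76 [ 529.8 -209.6  134.2] [ 521.2 -220.    85.5] [542.1 -79.1 140.4]
top white 712 [520.  125.2 120.7] [467.6  11.6 113. ] [548.2 267.6 126.1]
((520.4055786132812, 137.938232421875), (44.9910774230957, 117.8305435180664), 2.231086492538452)
top z amber [ 90.1 114.7 117.4 118.7]
side amber 143 [514.4  86.1 114.3] [500.7  76.   80.9] [541.5 173.2 119.3]
side blue 42 [436.8 139.1 117.4] [429.9  86.9  83.6] [527.  273.  123.6]
side red 58 [ 529.1 -217.1  132.1] [ 519.6 -225.    82.4] [ 550.3 -114.   137.7]
side white 235 [519.9 120.3 120.7] [464.    5.1 114.4] [547.1 263.4 125.5]
side z amber [ 88.2 114.3 117.5 118.7]
```

```bash
cat >> h.py <<'E'
# measured: shaker pose
SH=np.array([547.,50.]);YAW=.098;ZS=R.from_euler('z',YAW)
def sh(x,y,z): return ZS.apply([x,y,z])+[SH[0],SH[1],0]
DOWN=lambda yaw:R.from_euler('xyz',[np.pi,0,yaw])  # tool down; tool y=(sin yaw,-cos yaw)
def delta(p,rot,cur=None):
    s=env.state();p0,r0=(s["eef_pos"],R.from_euler('xyz',s["tcp_rot"])) if cur is None else cur
    rv=(r0.inv()*rot).as_rotvec(degrees=True)
    print("shift then turn:",r0.inv().apply(np.array(p)-p0).round(1),rv.round(1),"| turn then shift:",rot.inv().apply(np.array(p)-p0).round(1),"|world d",(np.array(p)-p0).round(1),"j",np.round(s["joints"],2))
    return p,rot
E
python3 - <<'E'
from h import *
yb=np.pi/2+.039
r=R.from_rotvec(-np.radians(30)*np.array([np.cos(.039),np.sin(.039),0]))*DOWN(yb)
d=r.apply([0,0,1]);G=np.array([520,149,104.]);print(d, r.as_matrix().round(2).tolist())
pre=G-59*d-110*d
delta(np.array([520,200,300]),DOWN(yb));delta(pre,r);print(pre)
E
```

```text
[ 0.01949506 -0.4996198  -0.8660254 ] [[-0.03, 1.0, 0.02], [0.87, 0.04, -0.5], [-0.5, 0.0, -0.87]]
shift then turn: [-433.2 -274.7   -7.8] [ 0.  -0.  69.8] | turn then shift: [-407.2  312.1   -7.8] |world d [ 327.7 -394.7    7.8] j [ 1.15  0.49  1.56  0.    1.09 -0.11]
shift then turn: [-419.8 -243.9   41.9] [ 18.3 -26.2  68.2] | turn then shift: [-302.6  310.1  223.1] |world d [ 324.4 -361.2  -41.9] j [ 1.15  0.49  1.56  0.    1.09 -0.11]
[516.70533535 233.43574589 250.35829324]
```

Request:
jog_arm(motion=[[0,0,0,-43,-27,0,95],[0,0,0,-43,-27,0,95],[0,0,0,-43,-27,0,95],[0,0,0,-43,-27,0,95],[0,0,0,-43,-27,0,95],[0,0,0,-43,-27,0,95],[0,0,0,-43,-27,0,95],[0,0,0,-43,-27,0,95],[0,0,0,-43,-27,0,95],[0,0,0,-43,-27,0,95]])

```text
t: 3.15
eef_pos: [519.3, 204.0, 292.4]
tcp_rot: [3.141, 0.0, 2.829]
ft_force: [0.7, 0.4, -0.3]
opening: 0.999
grip_force: 0.0
```

Request:
jog_arm(motion=[[0,0,10,0,0,0,70],[0,0,10,0,0,0,70],[0,0,10,0,0,0,70],[0,0,10,0,0,0,70],[0,0,10,0,0,0,70],[0,0,10,0,0,0,70],[0,0,9.8,0,0,0,70],[0,-10,0,0,0,0,70],[0,-10,0,0,0,0,70],[0,-10,0,0,0,0,70]])

```text
t: 4.4
eef_pos: [518.6, 205.5, 292.8]
tcp_rot: [3.139, 0.529, 1.609]
ft_force: [-0.6, -0.7, 0.2]
opening: 0.738
grip_force: 0.0
```

Run:
```python
from h import *
yb=np.pi/2+.039
r=R.from_rotvec(-np.radians(30)*np.array([np.cos(.039),np.sin(.039),0]))*DOWN(yb)
d=r.apply([0,0,1]);G=np.array([520,149,104.])
delta(G-59*d-80*d,r);delta(G-59*d,r);print(env.state()["t"],env.state()["ft_force"])
```

```text
shift then turn: [45.7 -0.9 52.6] [ 0.1  0.3 -0. ] | turn then shift: [45.4 -0.8 52.8] |world d [ -1.3  12.9 -68.5] j [ 0.42  0.48  1.66 -0.51  1.26  0.61]
shift then turn: [ 46.2  -1.1 132.6] [ 0.1  0.3 -0. ] | turn then shift: [ 45.4  -0.8 132.8] |world d [   0.3  -27.1 -137.8] j [ 0.42  0.48  1.66 -0.51  1.26  0.61]
4.4 [-0.58410487 -0.73013888  0.20489651]
```

Request:
jog_arm(motion=[[0,0,0,23,0,10,70],[0,0,0,23,0,25,70],[0,0,0,0,0,25,70],[0,0,0,0,0,25,70],[0,0,0,0,0,25,70],[0,0,0,0,0,22,70],[0,0,0,0,0,0,20],[0,0,0,0,0,0,20],[0,0,0,0,0,0,20],[0,0,0,0,0,0,20]])

```text
t: 5.65
eef_pos: [519.6, 179.9, 155.5]
tcp_rot: [3.14, 0.522, 1.61]
ft_force: [0.3, 2.5, 2.2]
opening: 0.464
grip_force: 30.0
```

Run:
```python
from h import *
print(env.state()["opening"]*95.1,env.state()["grip_force"])
a=cam("top")["color"][165:315,165:425,::-1];b=cam("side")["color"][150:310,240:440,::-1]
cv2.imwrite("pics/g1.png",np.hstack([cv2.resize(a,(400,300)),cv2.resize(b,(375,300))]))
```

```text
44.126115236395364 29.96707320213318
```

View pics/g1.png

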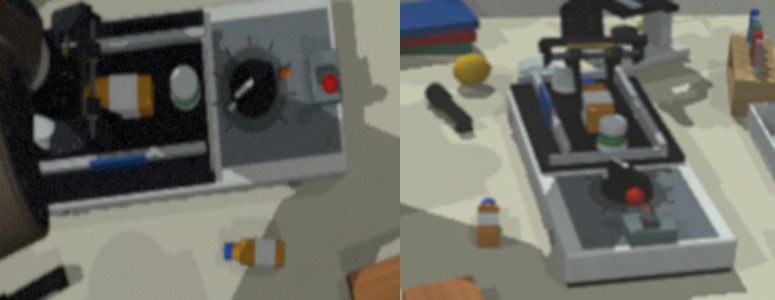

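Request:
jog_arm(motion=[[0,0,0,-11,0,-19,20],[0,0,0,-11,0,-19,20],[0,0,0,-11,0,-19,20],[0,0,0,-11,0,-19,20],[0,10,0,-10.2,0,0,20],[0,10,0,-10.2,0,0,20],[0,10,0,-10.2,0,0,20],[0,10,0,-10.2,0,0,20],[0,10,0,-10.2,0,0,20]])

```text
t: 6.88
eef_pos: [521.3, 130.3, 251.8]
tcp_rot: [3.139, -0.355, 1.611]
ft_force: [0.1, 1.0, -3.3]
opening: 0.46
grip_force: 30.0
```

Request:
jog_arm(motion=[[0,10,0,-10.2,0,0,20],[0,10,0,-10.2,0,0,20],[0,10,0,-10.2,0,0,20],[0,10,0,-10.2,0,0,20],[0,0,0,0,0,0,20]])

```text
t: 7.5
eef_pos: [522.6, 96.7, 226.6]
tcp_rot: [-3.134, -1.047, 1.602]
ft_force: [-0.5, 0.1, -2.1]
opening: 0.461
grip_force: 30.0
```

Run:
```python
from h import *
r=R.from_rotvec(np.radians(60)*np.array([np.cos(YAW),np.sin(YAW),0]))*DOWN(np.pi/2+YAW)
d=r.apply([0,0,1]);s=env.state();cr=R.from_euler('xyz',s["tcp_rot"])
print("G now",s["eef_pos"]+59*cr.apply([0,0,1]),s["opening"]*95.1,d)
G=sh(21,82,160.);delta(G-59*d,r);print(G)
for n in("top","side"):
    c=cam(n);W=cloud(c);hsv=cv2.cvtColor(c["color"],cv2.COLOR_RGB2HSV);H,Sx,V=cv2.split(hsv)
    reg=(W[...,2]>76)&(W[...,0]>470)&(W[...,0]<600)&(abs(W[...,1]-140)<60)
    for nm,m in(("amber",(H>8)&(H<25)&(Sx>130)),("blue",(H>100)&(H<130)&(Sx>120))):
        P=W[m&reg]
        if len(P):print(n,nm,len(P),np.percentile(P,[3,50,97],axis=0).round(0).tolist())
    cv2.imwrite(f"pics/s_{n}.png",c["color"][150:330,160:440,::-1])
cv2.imwrite("pics/s1.png",np.hstack([cv2.resize(cv2.imread("pics/s_top.png"),(395,254)),cv2.resize(cv2.imread("pics/s_side.png"),(395,254))]))
```

```text
G now [520.56900496 147.70570803 197.12687631] 43.81813663323423 [-0.08473471  0.86187008 -0.5       ]
shift then turn: [-39.7  41.9   5.1] [ 2.9  0.  -1.9] | turn then shift: [-41.1  40.7   3.1] |world d [ 42.3 -13.8 -37.1] j [-0.26  0.59  1.93  1.03  1.31 -0.96]
[559.87609546 133.66125845 160.        ]
top amber 11 [[556.0, 82.0, 253.0], [563.0, 85.0, 259.0], [567.0, 87.0, 262.0]]
top blue 2 [[598.0, 92.0, 257.0], [598.0, 93.0, 260.0], [598.0, 94.0, 263.0]]
side amber 68 [[497.0, 128.0, 132.0], [519.0, 134.0, 140.0], [538.0, 142.0, 148.0]]
side blue 19 [[506.0, 141.0, 263.0], [512.0, 151.0, 267.0], [525.0, 167.0, 270.0]]
```

View pics/s1.png

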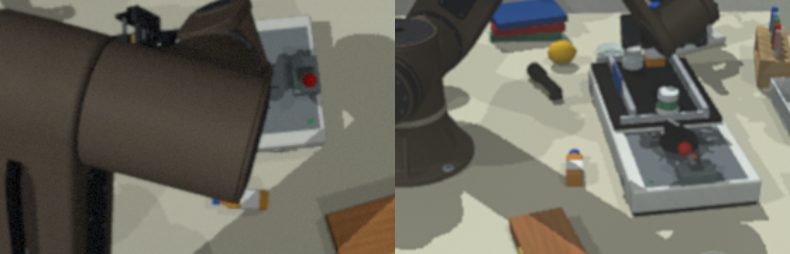

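Request:
jog_arm(motion=[[2.9,0,-1.9,0,0,0,20],[0,0,0,-10,10,1,20],[0,0,0,-10,10,1,20],[0,0,0,-10,10,1,20],[0,0,0,-11,8.7,0,20],[0,0,0,0,0,0,20]])

```text
t: 8.35
eef_pos: [563.5, 83.5, 190.4]
tcp_rot: [3.137, -1.047, 1.674]
ft_force: [-0.1, 0.4, -1.2]
opening: 0.461
grip_force: 30.0
```

Run:
```python
from h import *
r=R.from_rotvec(np.radians(60)*np.array([np.cos(YAW),np.sin(YAW),0]))*DOWN(np.pi/2+YAW)
d=r.apply([0,0,1]);s=env.state();G=sh(19,82,145.);delta(G-59*d,r)
c=cam("side");W=cloud(c);hsv=cv2.cvtColor(c["color"],cv2.COLOR_RGB2HSV);H,Sx,V=cv2.split(hsv)
P=W[(H>8)&(H<25)&(Sx>130)&(W[...,2]>76)&(W[...,0]>490)&(W[...,0]<620)&(abs(W[...,1]-140)<60)]
print(np.percentile(P,[2,50,98],axis=0).round(0).tolist() if len(P) else 0, s["ft_force"])
cv2.imwrite("pics/p1.png",cv2.resize(c["color"][150:270,280:440,::-1],None,fx=4,fy=4))
# rear rail, z~100 band, per depth
```

```text
shift then turn: [-14.2  -0.7   7.3] [-0.  -0.   0.2] | turn then shift: [-14.2  -0.7   7.3] |world d [ -0.6  -0.9 -15.9] j [-0.26  0.7   1.82  0.99  1.34 -0.98]
[[534.0, 114.0, 93.0], [553.0, 120.0, 102.0], [576.0, 143.0, 110.0]] [-0.09320491  0.38086983 -1.22068742]
```

View pics/p1.png

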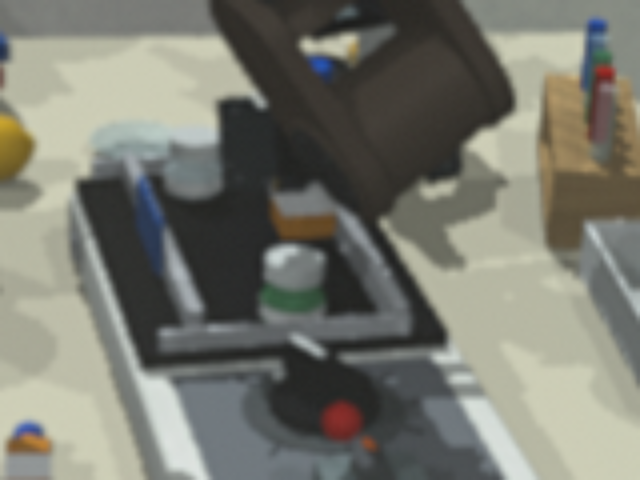

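Request:
jog_arm(motion=[[0,0,0,-6,0,3.5,20],[0,0,0,-5,0,2.9,20],[0,0,0,0,0,0,20]])

```text
t: 8.78
eef_pos: [562.9, 84.0, 178.4]
tcp_rot: [3.136, -1.047, 1.676]
ft_force: [-0.9, 0.3, -1.6]
opening: 0.461
grip_force: 30.0
```

Request:
jog_arm(motion=[[0,0,0,-0.9,0,0.5,20],[0,0,0,-0.9,0,0.5,20],[0,0,0,0,0,0,20]])

```text
t: 9.15
eef_pos: [563.1, 83.9, 176.7]
tcp_rot: [3.135, -1.047, 1.677]
ft_force: [0.5, -0.2, -2.3]
opening: 0.463
grip_force: 30.0
```

Request:
jog_arm(motion=[[0,0,0,-0.9,0,0.5,20],[0,0,0,0,0,0,20]])

```text
t: 9.4
eef_pos: [563.1, 83.8, 175.6]
tcp_rot: [3.135, -1.047, 1.677]
ft_force: [-0.2, 0.5, -2.1]
opening: 0.46
grip_force: 30.0
```

Request:
jog_arm(motion=[[0,0,0,-0.9,0,0.5,20],[0,0,0,0,0,0,20]])

```text
t: 9.65
eef_pos: [563.1, 83.9, 174.6]
tcp_rot: [3.135, -1.047, 1.677]
ft_force: [0.1, 0.5, -2.3]
opening: 0.463
grip_force: 30.0
```

Request:
jog_arm(motion=[[0,0,0,-0.9,0,0.5,20],[0,0,0,0,0,0,20]])

```text
t: 9.9
eef_pos: [563.1, 83.8, 173.6]
tcp_rot: [3.135, -1.047, 1.677]
ft_force: [-0.2, 0.0, -1.8]
opening: 0.461
grip_force: 30.0
```

Request:
jog_arm(motion=[[0,0,0,-0.9,0,0.5,20],[0,0,0,0,0,0,20]])

```text
t: 10.15
eef_pos: [563.2, 83.8, 173.0]
tcp_rot: [3.134, -1.048, 1.678]
ft_force: [-1.3, -2.4, 4.0]
opening: 0.461
grip_force: 30.0
```

Request:
jog_arm(motion=[[0,0,0,0,0,0,60],[0,0,0,0,0,0,60],[0,0,0,0,0,0,60],[0,0,0,0,0,-15,60],[0,0,0,0,0,-25,60],[0,0,0,0,0,-30,60],[0,0,0,0,0,-35,60],[0,0,0,-30,0,-30,60],[0,0,0,-40,0,-10,60],[0,0,0,-40,0,-10,60]])

```text
t: 11.4
eef_pos: [582.1, -107.3, 155.2]
tcp_rot: [3.132, -1.046, 1.678]
ft_force: [0.1, 0.8, -0.5]
opening: 0.635
grip_force: 0.0
```

Request:
jog_arm(motion=[[0,0,0,36,0,-21,60],[0,0,0,43,0,-25,40],[0,0,0,43,0,-25,20],[0,0,0,43,0,-25,0],[0,-10,0,0,0,0,0],[0,-10,0,0,0,0,0],[0,-10,0,0,0,0,0],[0,-10,0,0,0,0,0],[0,-10,0,0,0,0,0],[0,-10,0,0,0,0,0]])

```text
t: 12.65
eef_pos: [581.3, -106.9, 347.4]
tcp_rot: [3.136, 0.007, 1.668]
ft_force: [0.7, -0.5, -1.1]
opening: 0.006
grip_force: 0.0
```

Request:
jog_arm(motion=[[0,0,-10,0,0,0,0],[0,0,-10,0,0,0,0],[0,0,-10,0,0,0,0],[0,0,-10,0,0,0,0],[0,0,-10,0,0,0,0],[0,0,-10,0,0,0,0],[0,0,-10,0,0,0,0],[0,0,-10,0,0,0,0],[0,0,-10,0,0,0,0]])

```text
t: 13.78
eef_pos: [581.2, -106.8, 346.9]
tcp_rot: [-3.14, 0.004, -3.038]
ft_force: [-0.6, 0.0, 1.4]
opening: 0.004
grip_force: 0.0
```

Run:
```python
from h import *
delta(sh(-145,90,300),DOWN(np.pi+YAW));delta(sh(-145,90,172),DOWN(np.pi+YAW))
for n in("top","side"):
    c=cam(n);W=cloud(c);hsv=cv2.cvtColor(c["color"],cv2.COLOR_RGB2HSV);H,Sx,V=cv2.split(hsv)
    reg=(W[...,2]>76)&(W[...,0]>400)&(W[...,0]<620)&(abs(W[...,1]-140)<160)
    for nm,m in(("amber",(H>8)&(H<25)&(Sx>130)),("blue cap",(H>100)&(H<130)&(Sx>120)&(W[...,2]>190)),("plate",(H>100)&(H<130)&(Sx>120)&(W[...,2]<130))):
        P=W[m&reg]
        if len(P):print(n,nm,len(P),np.percentile(P,[3,50,97],axis=0).round(0).tolist())
    cv2.imwrite(f"pics/s_{n}.png",c["color"][150:330,160:440,::-1])
cv2.imwrite("pics/s2.png",np.hstack([cv2.resize(cv2.imread("pics/s_top.png"),(395,254)),cv2.resize(cv2.imread("pics/s_side.png"),(395,254))]))
```

```text
shift then turn: [162.5 250.3  45.9] [-0.1  0.2  0.3] | turn then shift: [163.7 249.4  46.9] |world d [-187.3  232.2  -46.9] j [-0.29  0.39  1.57  0.    1.17 -1.97]
shift then turn: [163.  250.5 173.9] [-0.1  0.2  0.3] | turn then shift: [163.7 249.4 174.9] |world d [-187.3  232.2 -174.9] j [-0.29  0.39  1.57  0.    1.17 -1.97]
top amber 232 [[535.0, 119.0, 82.0], [541.0, 133.0, 173.0], [575.0, 160.0, 184.0]]
top blue cap 146 [[543.0, 128.0, 205.0], [556.0, 141.0, 212.0], [571.0, 155.0, 217.0]]
top plate 7 [[460.0, 155.0, 76.0], [510.0, 213.0, 77.0], [594.0, 276.0, 78.0]]
side amber 211 [[535.0, 114.0, 87.0], [555.0, 123.0, 166.0], [576.0, 138.0, 188.0]]
side blue cap 60 [[545.0, 121.0, 198.0], [555.0, 130.0, 212.0], [568.0, 152.0, 215.0]]
side plate 19 [[429.0, 90.0, 118.0], [433.0, 125.0, 123.0], [438.0, 155.0, 124.0]]
```

View pics/s2.png

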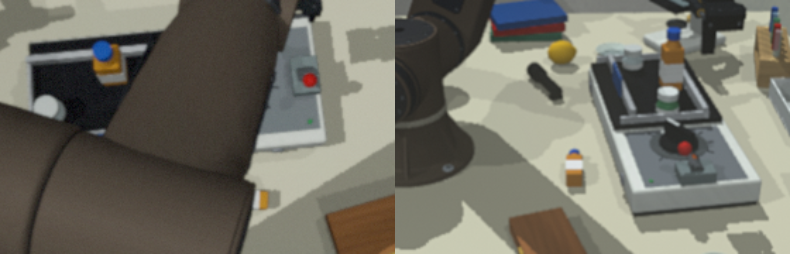

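Request:
jog_arm(motion=[[0,0,0,27,41.7,7.5,0],[0,0,0,27,41.7,7.5,0],[0,0,0,27,41.7,7.5,0],[0,0,0,27,41.7,7.5,0],[0,0,0,27,41.7,7.5,0],[0,0,0,27,41.7,7.5,0],[0,0,0,0,0,43,0],[0,0,0,0,0,43,0],[0,0,0,0,0,43,0],[0,0,0,0,0,0,0]])

```text
t: 15.12
eef_pos: [395.5, 127.0, 169.9]
tcp_rot: [-3.141, -0.001, -3.046]
ft_force: [-1.1, -0.0, -0.0]
opening: 0.003
grip_force: 0.0
```

Run:
```python
from h import *
s=env.state();print(ZS.inv().apply(s["eef_pos"]-[547,50,0]))
delta(sh(-124,90,172),DOWN(np.pi+YAW))
```

```text
[-143.21627128   91.45482111  169.92507263]
shift then turn: [-19.2  -1.4  -2.1] [-0.  -0.1 -0.1] | turn then shift: [-19.2  -1.5  -2.1] |world d [19.3  0.4  2.1] j [ 0.15  0.4   2.18 -0.    0.56 -1.51]
```

Request:
jog_arm(motion=[[0,0,0,-9,0,-1,0],[0,0,0,-9,0,0,0],[0,0,0,-8,0,0,0],[0,0,0,-8,0,0,0],[0,0,0,-8,0,0,0],[0,0,0,-8,0,0,0],[0,0,0,-8,0,0,0],[0,0,0,-8,0,0,0],[0,0,0,-8,0,0,0]])

```text
t: 16.25
eef_pos: [469.9, 135.2, 172.3]
tcp_rot: [3.142, 0.003, -3.041]
ft_force: [-5.5, 2.0, 2.0]
opening: 0.005
grip_force: 2.7
```

Run:
```python
from h import *
s=env.state();print(ZS.inv().apply(s["eef_pos"]-[547,50,0]),s["joints"])
c=cam("side");cv2.imwrite("pics/b1.png",cv2.resize(c["color"][150:270,280:440,::-1],None,fx=4,fy=4))
W=cloud(c);H,Sx,V=cv2.split(cv2.cvtColor(c["color"],cv2.COLOR_RGB2HSV));m=(H>100)&(H<130)&(Sx>120)&(W[...,2]<130)&(W[...,2]>76)&(W[...,0]<600)&(abs(W[...,1]-120)<70)
print(np.percentile(W[m],[3,50,97],axis=0).round())
```

```text
[-68.34887364  92.28827176 172.29660145] [ 1.44890003e-01  4.74002884e-01  2.01279849e+00 -9.49786586e-05
  6.51788382e-01 -1.52598291e+00]
[[484.  92.  92.]
 [485.  98. 117.]
 [487. 128. 124.]]
```

View pics/b1.png

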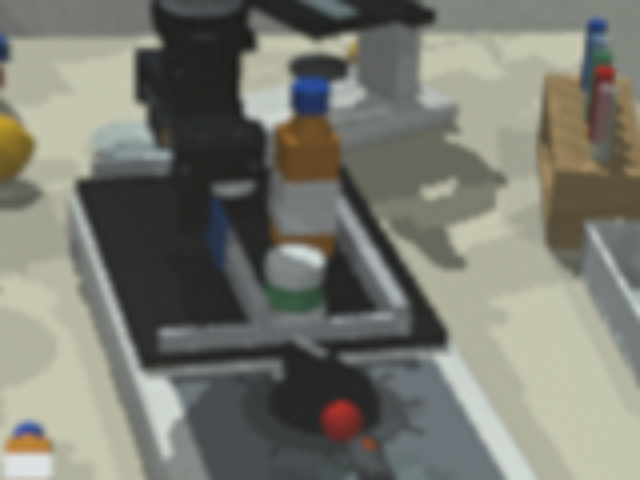

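Request:
jog_arm(motion=[[0,-5,0,0,0,1,0],[0,-5,0,0,0,1,0],[0,-5,0,0,0,1,0],[0,-5,0,0,0,1,0],[0,0,0,-2,0,0.7,0],[0,0,0,0,0,0,0]])

```text
t: 17.05
eef_pos: [472.5, 135.3, 168.4]
tcp_rot: [-3.141, 0.351, -3.041]
ft_force: [-3.9, 1.0, -3.1]
opening: 0.004
grip_force: 1.6
```

Request:
jog_arm(motion=[[0,0,0,-2,0,0.7,0],[0,0,0,0,0,0,0]])

```text
t: 17.3
eef_pos: [474.7, 135.5, 168.5]
tcp_rot: [-3.142, 0.352, -3.042]
ft_force: [-2.5, 0.2, -2.5]
opening: 0.001
grip_force: 1.1
```

Request:
jog_arm(motion=[[0,0,0,-2,0,0.7,0],[0,0,0,0,0,0,0]])

```text
t: 17.55
eef_pos: [476.7, 135.7, 168.6]
tcp_rot: [-3.142, 0.353, -3.041]
ft_force: [-2.0, -0.6, -1.8]
opening: 0.005
grip_force: 1.1
```

Request:
jog_arm(motion=[[0,0,0,-2,0,0.7,0],[0,0,0,0,0,0,0]])

```text
t: 17.8
eef_pos: [478.0, 135.9, 168.5]
tcp_rot: [-3.141, 0.351, -3.041]
ft_force: [-7.2, 0.2, -0.4]
opening: 0.006
grip_force: 3.3
```

Request:
jog_arm(motion=[[0,0,0,-2,0,0.7,0],[0,0,0,0,0,0,0]])

```text
t: 18.05
eef_pos: [478.7, 135.9, 168.3]
tcp_rot: [-3.141, 0.348, -3.041]
ft_force: [-15.8, -0.9, 7.5]
opening: 0.005
grip_force: 8.0
```

Run:
```python
from h import *
s=env.state();print(ZS.inv().apply(s["eef_pos"]-[547,50,0]))
c=cam("side")
W=cloud(c);H,Sx,V=cv2.split(cv2.cvtColor(c["color"],cv2.COLOR_RGB2HSV))
for m in((H>100)&(H<130)&(Sx>120)&(W[...,2]<130)&(W[...,2]>76),(H>8)&(H<25)&(Sx>130)&(W[...,2]>80)&(W[...,0]>500),(H>100)&(H<130)&(Sx>120)&(W[...,2]>190)):
    P=W[m&(W[...,0]<600)&(abs(W[...,1]-120)<70)];P=ZS.inv().apply(P-[547,50,0]);print(len(P),np.percentile(P,[3,50,97],axis=0).round().tolist())
```

```text
[-59.58480806  92.21657067 168.27671912]
39 [[-26.0, 46.0, 93.0], [-24.0, 62.0, 119.0], [-20.0, 108.0, 125.0]]
207 [[-3.0, 64.0, 88.0], [13.0, 72.0, 167.0], [37.0, 87.0, 186.0]]
58 [[7.0, 70.0, 199.0], [17.0, 80.0, 211.0], [30.0, 101.0, 215.0]]
```

Request:
jog_arm(motion=[[0,0,0,20,0,-7,0],[0,0,0,20,0,-7,0],[0,0,0,-8,0,-40,0],[0,0,0,-18,0,-50,20],[0,0,0,-18,0,-50,40],[0,10,0,0,0,0,40],[0,10,0,0,0,0,40],[0,0,0,0,0,0,40]])

```text
t: 19.1
eef_pos: [433.1, 131.3, 314.8]
tcp_rot: [3.142, 0.007, -3.042]
ft_force: [0.3, -0.2, 0.9]
opening: 0.406
grip_force: 0.0
```

Run:
```python
from h import *
ct=cam("top");cs=cam("side")
delta([540,-90,300],DOWN(2.155))
im=cv2.imread("pics/top0.png");hsv=cv2.cvtColor(im,cv2.COLOR_BGR2HSV);H,Sx,V=cv2.split(hsv)
Wt=np.load("top0.npy")
reg=np.zeros(H.shape,bool);reg[190:240,300:370]=1
m=reg&(H<22)&(H>4)&(Sx>110);ys,xs=np.nonzero(m)
w=np.clip(Sx[m].astype(float)-80,0,None);mk=ray(ct,[[np.average(xs,weights=w),np.average(ys,weights=w)]],[67.])[0];print("mark mid",len(xs),mk)
# dark disc: rectify to z=71 plane
g=np.array([[x,y,71.] for x in np.arange(610,470,-1.) for y in np.arange(-20,-165,-1.)])
Tm=np.array(ct["world_to_cam"])
def rect(c,img,z,flip=1):
    T=np.array(c["world_to_cam"]);gg=g.copy();gg[:,2]=z;p=gg@T[:3,:3].T+T[:3,3];n=np.c_[p[:,0]/-p[:,2],-p[:,1]/-p[:,2]]
    r2=(n**2).sum(1);n*=(1+c["k1"]*r2)[:,None];K=np.array(c["camera_matrix"]);u=n*[K[0,0],K[1,1]]+K[:2,2]
    return cv2.remap(img,u[:,0].reshape(140,145).astype(np.float32),u[:,1].reshape(140,145).astype(np.float32),cv2.INTER_CUBIC)
A=rect(ct,im,69);B=rect(cs,cv2.imread("pics/side0.png"),69);C=rect(ct,im,104)
cv2.imwrite("pics/d0.png",cv2.resize(np.hstack([A,C]),None,fx=2.7,fy=2.7,interpolation=cv2.INTER_CUBIC))
gr=cv2.cvtColor(A,cv2.COLOR_BGR2GRAY);d=(gr<38).astype(np.uint8);print("grays",np.percentile(gr,[2,10,20,40,60]))
cn=max(cv2.findContours(d,0,1)[0],key=cv2.contourArea);(c0,r0)=cv2.minEnclosingCircle(cn);print("disc",610-c0[1],-20-c0[0],r0)
```

```text
shift then turn: [ -85.5 -230.9   15. ] [ 0.2  0.4 62.3] | turn then shift: [-244.2  -31.7   14.3] |world d [ 108.3 -221.2  -14.3] j [ 0.15  0.21  1.94 -0.    0.98 -1.52]
mark mid 38 [ 560.04751704 -136.42125148   67.        ]
grays [ 5. 14. 24. 57. 71.]
disc 546.253246307373 -93.30797576904297 46.618289947509766
```

View pics/d0.png

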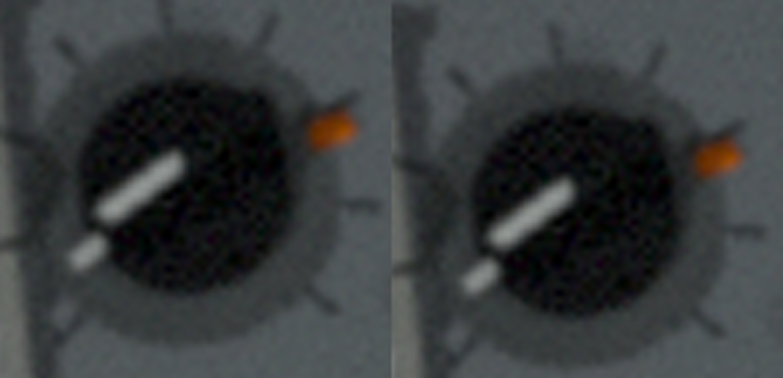

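Request:
jog_arm(motion=[[0,0,0,-14.4,-38.4,0,45],[0,0,0,-14.4,-38.4,0,45],[0,0,0,-14.4,-38.4,0,45],[0,0,0,-14.4,-38.4,0,45],[0,0,0,-14.4,-38.4,0,45],[0,0,0,-14.4,-38.4,0,45],[0,0,10.3,0,0,0,45],[0,0,10.3,0,0,0,45],[0,0,10.3,0,0,0,45],[0,0,10.3,0,0,0,45]])

```text
t: 20.45
eef_pos: [540.2, -89.3, 314.8]
tcp_rot: [3.138, 0.006, 2.517]
ft_force: [-0.0, 0.2, -0.5]
opening: 0.474
grip_force: 0.0
```

Request:
jog_arm(motion=[[0,0,10.3,0,0,0,45],[0,0,10.3,0,0,0,45],[0,0,0,0,0,20,45],[0,0,0,0,0,20,45],[0,0,0,0,0,20,45],[0,0,0,0,0,0,45]])

```text
t: 21.2
eef_pos: [540.1, -89.1, 254.0]
tcp_rot: [3.139, 0.002, 2.163]
ft_force: [0.2, -0.6, 0.6]
opening: 0.474
grip_force: 0.0
```

Run:
```python
from h import *
delta([541,-89.5,157],DOWN(np.radians(124)))
```

```text
shift then turn: [-0.6  0.3 97. ] [ 0.2  0.1 -0.1] | turn then shift: [-0.8  0.6 97. ] |world d [  0.9  -0.4 -97. ] j [-0.28  0.42  1.8   0.    0.92 -0.88]
```

Request:
jog_arm(motion=[[0,0,0,-0.7,0.5,25,45],[0,0,0,0,0,25,45],[0,0,0,0,0,25,45],[0,0,0,0,0,15,45],[0,0,0,0,0,7,45],[0,0,0,0,0,0,5],[0,0,0,0,0,0,5],[0,0,0,0,0,0,5],[0,0,0,0,0,0,5]])

```text
t: 22.32
eef_pos: [543.3, -89.1, 158.4]
tcp_rot: [3.135, 0.004, 2.162]
ft_force: [9.6, 5.9, -0.2]
opening: 0.141
grip_force: 30.0
```

Request:
jog_arm(motion=[[0,0,0,0,2.5,0,5],[0,0,8,0,0,0,5],[0,0,8,0,0,0,5],[0,0,8,0,0,0,5],[0,0,8,0,0,0,5],[0,0,8,0,0,0,5],[0,0,0,0,0,0,5]])

```text
t: 23.2
eef_pos: [542.4, -89.2, 158.4]
tcp_rot: [3.141, 0.001, 1.464]
ft_force: [-11.5, -10.0, 10.5]
opening: 0.145
grip_force: 30.0
```

Request:
jog_arm(motion=[[0,0,0,-1.1,-1.4,0,5],[0,0,8,0,0,0,5],[0,0,8,0,0,0,5],[0,0,8,0,0,0,5],[0,0,8,0,0,0,5],[0,0,8,0,0,0,5],[0,0,0,0,0,0,5]])

```text
t: 24.08
eef_pos: [540.9, -88.8, 158.4]
tcp_rot: [-3.141, -0.001, 0.765]
ft_force: [-9.4, 1.7, 12.1]
opening: 0.144
grip_force: 30.0
```

Request:
jog_arm(motion=[[0,0,0,-0.8,-1.2,-0.5,5],[0,0,8,0,0,0,5],[0,0,8,0,0,0,5],[0,0,8,0,0,0,5],[0,0,8,0,0,0,5],[0,0,8,0,0,0,5],[0,0,8,0,0,0,5],[0,0,0,0,0,0,5]])

```text
t: 25.08
eef_pos: [540.1, -87.2, 158.4]
tcp_rot: [-3.139, -0.001, -0.073]
ft_force: [-3.0, 14.9, 5.5]
opening: 0.145
grip_force: 30.0
```

Request:
jog_arm(motion=[[0,0,0,-0.5,-2.2,0,5],[0,0,8,0,0,0,5],[0,0,8,0,0,0,5],[0,0,8,0,0,0,5],[0,0,8,0,0,0,5],[0,0,8,0,0,0,5],[0,0,8,0,0,0,5],[0,0,0,0,0,0,5]])

```text
t: 26.08
eef_pos: [540.8, -85.4, 158.4]
tcp_rot: [-3.137, -0.001, -0.911]
ft_force: [2.2, 12.6, 1.7]
opening: 0.147
grip_force: 30.0
```

Request:
jog_arm(motion=[[0,0,0,0,-1.3,0,5],[0,0,8,0,0,0,5],[0,0,8,0,0,0,5],[0,0,0,0,0,0,5],[0,0,0,0,0,0,40],[0,0,0,0,0,0,40],[0,0,0,0,0,0,40]])

```text
t: 26.95
eef_pos: [541.7, -86.0, 158.3]
tcp_rot: [-3.138, -0.001, -1.188]
ft_force: [0.0, 0.6, 0.5]
opening: 0.389
grip_force: 0.0
```

Request:
jog_arm(motion=[[0,0,0,0,0,-20,40],[0,0,0,0,0,-40,40],[0,0,0,0,0,-40,40],[0,0,0,0,0,-40,40],[0,0,0,-50,0,0,40],[0,0,0,-50,0,0,40],[0,0,0,-50,0,0,40],[0,0,0,-50,0,0,40],[0,0,0,0,0,0,40]])

```text
t: 28.08
eef_pos: [463.7, 71.3, 297.3]
tcp_rot: [-3.119, 0.037, -1.151]
ft_force: [-0.0, 0.4, 0.1]
opening: 0.42
grip_force: 0.0
```

```bash
cat >> h.py <<'E'
g=np.array([[x,y,71.] for x in np.arange(610,470,-1.) for y in np.arange(-20,-165,-1.)])
def rect(c,img,z):
    T=np.array(c["world_to_cam"]);gg=g.copy();gg[:,2]=z;p=gg@T[:3,:3].T+T[:3,3];n=np.c_[p[:,0]/-p[:,2],-p[:,1]/-p[:,2]]
    r2=(n**2).sum(1);n*=(1+c["k1"]*r2)[:,None];K=np.array(c["camera_matrix"]);u=n*[K[0,0],K[1,1]]+K[:2,2]
    return cv2.remap(img,u[:,0].reshape(140,145).astype(np.float32),u[:,1].reshape(140,145).astype(np.float32),cv2.INTER_CUBIC)
E
python3 - <<'E'
from h import *
ct=cam("top");cs=cam("side")
A=rect(ct,ct["color"],69);B=rect(cs,cs["color"],69)
cv2.imwrite("pics/d1.png",cv2.resize(np.hstack([A,B])[...,::-1],None,fx=2.7,fy=2.7,interpolation=cv2.INTER_CUBIC))
E
```

```text
(no output)
```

View pics/d1.png

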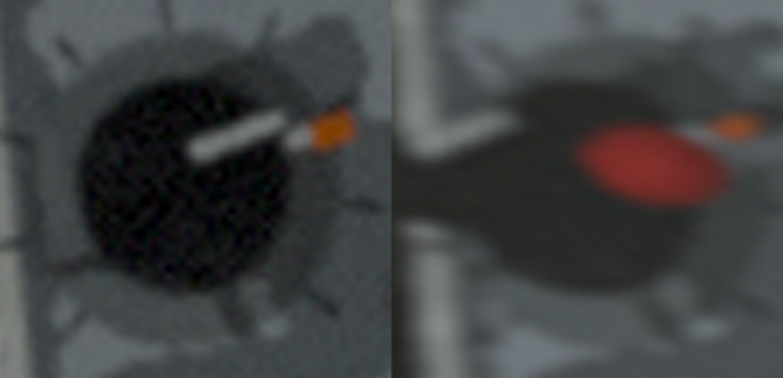

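Run:
```python
from h import *
ct=cam("top");img=ct["color"]
def up(z,f=4):
    return cv2.resize(rect(ct,img,z),None,fx=f,fy=f,interpolation=cv2.INTER_CUBIC)
for C in([541.1,-88.5],[541,-90.5],[541,-87]):
    C=np.array(C)
    def polar(A): # angle profile
        return cv2.warpPolar(A,(70,720),(float((-20-C[1])*4+1.5),float((610-C[0])*4+1.5)),70*4,cv2.WARP_POLAR_LINEAR)
    A69=polar(up(69)).astype(float);A67=polar(up(67)).astype(float);A104=polar(up(104)).astype(float)
    ang=np.arange(720)/2; ang=np.where(ang>180,ang-360,ang)
    sel=(ang>-50)&(ang<10)
    ws=np.clip(A69[:,42:48].min(2)-70,0,None).sum(1)*sel
    wm=np.clip(A67[:,54:64,0]-A67[:,54:64,2]-40,0,None).sum(1)*sel
    wt=np.clip(A104[:,20:36].min(2)-90,0,None).sum(1)*sel
    f=lambda w:round(float((w*ang).sum()/max(w.sum(),1)),1)
    print(C,"ptr",f(ws),"mark",f(wm),"stripe(104)",f(wt),ws.sum().round(),wt.sum().round())
s=env.state();print(s["joints"].round(2))
```

```text
[541.1 -88.5] ptr -26.9 mark -21.7 stripe(104) -25.6 4420.0 6243.0
[541.  -90.5] ptr -26.0 mark -22.7 stripe(104) -27.6 4071.0 6076.0
[541 -87] ptr -28.4 mark -21.2 stripe(104) -24.5 4252.0 6133.0
[-0.01  0.26  1.92  0.05  0.95  2.68]
```

Run:
```python
from h import *
delta([541.5,-86,297],DOWN(np.radians(-66)))
```

```text
shift then turn: [173.2  -6.7  -5.9] [-1.3  2.1 -0.1] | turn then shift: [173.3  -6.3   0.2] |world d [  76.2 -155.8   -0.2] j [-0.01  0.26  1.92  0.05  0.95  2.68]
```

Request:
jog_arm(motion=[[0,0,0,43,-1.7,-1.5,40],[0,0,0,43,-1.7,-1.5,40],[0,0,0,43,-1.7,-1.5,40],[0,0,0,43,-1.7,-1.5,40],[-1.3,2.1,0,0,0,0,40],[0,0,0,0,0,0,40]])

```text
t: 28.98
eef_pos: [540.9, -85.3, 296.4]
tcp_rot: [3.141, 0.001, -1.155]
ft_force: [0.3, 0.6, -0.4]
opening: 0.42
grip_force: 0.0
```

Run:
```python
from h import *
delta([541.5,-86,158.4],DOWN(np.radians(-66)))
```

```text
shift then turn: [  1.   -0.3 138. ] [ 0.   0.1 -0.2] | turn then shift: [  0.8  -0.3 138. ] |world d [   0.6   -0.7 -138. ] j [-0.28  0.38  1.74  0.    1.02  2.45]
```

Request:
jog_arm(motion=[[0,0,0,0.8,-0.3,40,40],[0,0,0,0,0,40,40],[0,0,0,0,0,35,40],[0,0,0,0,0,16,40],[0,0,0,0,0,7,40],[0,0,0,0,0,0,5],[0,0,0,0,0,0,5],[0,0,0,0,0,0,5],[0,0,2.5,0,0,0,5],[0,0,2.5,0,0,0,5]])

```text
t: 30.22
eef_pos: [541.7, -84.7, 159.6]
tcp_rot: [-3.14, -0.0, -1.242]
ft_force: [1.9, 3.0, 2.4]
opening: 0.143
grip_force: 30.0
```

Request:
jog_arm(motion=[[0,0,0,0,0,0,5],[0,0,0,0,0,0,40],[0,0,0,0,0,0,40],[0,0,0,0,0,-20,40],[0,0,0,0,0,-60,40],[0,0,0,0,0,-60,40],[0,0,0,-60,0,0,40],[0,0,0,-60,0,0,40],[0,0,0,-40,0,0,40],[0,0,0,0,0,0,40]])

```text
t: 31.48
eef_pos: [485.7, 41.1, 298.3]
tcp_rot: [-3.124, 0.035, -1.207]
ft_force: [0.6, -0.8, -0.4]
opening: 0.422
grip_force: 0.0
```

```bash
cat > meas.py <<'E'
from h import *
ct=cam("top");img=ct["color"]
def up(z,f=4):
    return cv2.resize(rect(ct,img,z),None,fx=f,fy=f,interpolation=cv2.INTER_CUBIC)
for C in([541.1,-88.5],[541.1,-89.3],[540,-89.3],[541,-90.5]):
    C=np.array(C)
    def polar(A):
        return cv2.warpPolar(A,(70,720),(float((-20-C[1])*4+1.5),float((610-C[0])*4+1.5)),70*4,cv2.WARP_POLAR_LINEAR)
    A69=polar(up(69)).astype(float);A67=polar(up(67)).astype(float);A104=polar(up(104)).astype(float)
    ang=np.arange(720)/2; ang=np.where(ang>180,ang-360,ang)
    sel=(ang>-50)&(ang<10)
    ws=np.clip(A69[:,42:48].min(2)-70,0,None).sum(1)*sel
    wm=np.clip(A67[:,54:64,0]-A67[:,54:64,2]-40,0,None).sum(1)*sel
    wt=np.clip(A104[:,20:36].min(2)-90,0,None).sum(1)*sel
    f=lambda w:round(float((w*ang).sum()/max(w.sum(),1)),1)
    print(C,"ptr",f(ws),"mark",f(wm),"stripe(104)",f(wt),ws.sum().round(),wt.sum().round())
s=env.state();print(s["joints"].round(2))
A=rect(ct,img,69);np.save("A.npy",A)
E
python3 meas.py
```

```text
[541.1 -88.5] ptr -23.0 mark -21.9 stripe(104) -22.6 4556.0 6104.0
[541.1 -89.3] ptr -22.5 mark -22.2 stripe(104) -23.3 4553.0 6001.0
[540.  -89.3] ptr -24.7 mark -23.2 stripe(104) -25.6 4703.0 6113.0
[541.  -90.5] ptr -22.6 mark -22.8 stripe(104) -24.4 4415.0 5776.0
[-0.07  0.29  1.88  0.05  0.97  2.68]
```

Request:
jog_arm(motion=[[0,0,-10,0,0,0,0],[0,0,-10,0,0,0,0],[0,0,-10,0,0,0,0],[0,0,-10,0,0,0,0],[0,0,-10,0,0,0,0],[0,0,-10,0,0,0,0],[0,0,-10,0,0,0,0],[0,0,-5,0,0,0,0],[0,0,0,0,0,0,0]])

```text
t: 32.65
eef_pos: [487.0, 39.3, 298.0]
tcp_rot: [-3.104, -0.008, 0.098]
ft_force: [-0.4, -0.3, 1.2]
opening: 0.005
grip_force: 0.0
```

Run:
```python
from h import *
b=np.array([530.5,-209.5,0]);a=ZS.apply([1,0,0])
delta(b-53*a+[0,0,298],DOWN(YAW));delta(b-53*a+[0,0,195],DOWN(YAW))
for n in("top","side"):
    c=cam(n);W=cloud(c);H,Sx,V=cv2.split(cv2.cvtColor(c["color"],cv2.COLOR_RGB2HSV));m=((H<6)|(H>172))&(Sx>150)&(W[...,2]>100)&(abs(W[...,1]+210)<40)&(abs(W[...,0]-540)<70)
    print(n,m.sum(),np.median(W[m],0).round(),np.percentile(W[m],[3,97],axis=0).round().tolist())
```

```text
shift then turn: [-33.9 251.7  -9.8] [-2.2 -0.4 -0. ] | turn then shift: [-34.  251.8  -0. ] |world d [  -9.2 -254.     0. ] j [-0.07  0.29  1.88  0.05  0.97  1.38]
shift then turn: [-34.7 255.6  93.1] [-2.2 -0.4 -0. ] | turn then shift: [-34.  251.8 103. ] |world d [  -9.2 -254.  -103. ] j [-0.07  0.29  1.88  0.05  0.97  1.38]
top 72 [ 529. -210.  134.] [[520.0, -220.0, 126.0], [541.0, -200.0, 141.0]]
side 51 [ 529. -220.  132.] [[520.0, -226.0, 124.0], [539.0, -210.0, 139.0]]
```

Request:
jog_arm(motion=[[-2.2,-0.4,0,0,0,0,0],[0,0,0,-6.8,50.3,0,0],[0,0,0,-6.8,50.3,0,0],[0,0,0,-6.8,50.3,0,0],[0,0,0,-6.8,50.3,0,0],[0,0,0,-6.8,50.3,0,0],[0,0,0,0,0,36,0],[0,0,0,0,0,36,0],[0,0,0,0,0,35,0],[0,0,0,0,0,0,0]])

```text
t: 34.0
eef_pos: [477.2, -213.3, 189.5]
tcp_rot: [-3.139, 0.003, 0.099]
ft_force: [0.6, -0.6, -0.3]
opening: 0.003
grip_force: 0.0
```

Request:
jog_arm(motion=[[0,0,0,12,0,0,0],[0,0,0,12,0,0,0],[0,0,0,10,0,0,0],[0,0,0,10,0,0,0],[0,0,0,10,0,0,0],[0,0,0,10,0,0,0],[0,0,0,8,0,0,0],[0,0,0,0,0,0,0]])

```text
t: 35.0
eef_pos: [550.0, -205.9, 191.1]
tcp_rot: [3.141, -0.001, 0.101]
ft_force: [-0.6, -0.5, -0.1]
opening: 0.005
grip_force: 0.0
```

Request:
jog_arm(motion=[[0,0,0,3,0,0,0],[0,0,0,0,0,0,0]])

```text
t: 35.25
eef_pos: [552.4, -205.7, 191.3]
tcp_rot: [3.141, -0.001, 0.1]
ft_force: [0.3, 0.4, 0.3]
opening: 0.007
grip_force: 0.1
```

Request:
jog_arm(motion=[[0,0,0,3,0,0,0],[0,0,0,0,0,0,0]])

```text
t: 35.5
eef_pos: [554.8, -205.4, 191.2]
tcp_rot: [-3.141, 0.001, 0.101]
ft_force: [-6.1, -1.3, 1.0]
opening: 0.007
grip_force: 2.8
```

Run:
```python
from h import *
for n in("top","side"):
    c=cam(n);W=cloud(c);H,Sx,V=cv2.split(cv2.cvtColor(c["color"],cv2.COLOR_RGB2HSV));m=((H<6)|(H>172))&(Sx>150)&(W[...,2]>100)&(abs(W[...,1]+210)<40)&(abs(W[...,0]-550)<90)
    print(n,m.sum(),np.median(W[m],0).round(),np.percentile(W[m],[3,97],axis=0).round().tolist() if m.sum() else 0)
print(env.state()["ft_force"])
```

```text
top 0 [nan nan nan] 0
side 42 [ 576. -216.  132.] [[569.0, -220.0, 125.0], [585.0, -209.0, 138.0]]
[-6.3447765  -1.41820527  0.90311146]
  return _methods._mean(a, axis=axis, dtype=dtype,
  ret = um.true_divide(
```

Request:
jog_arm(motion=[[0,0,0,1.5,0,0,0],[0,0,0,0,0,0,0]])

```text
t: 35.85
eef_pos: [555.2, -205.4, 191.1]
tcp_rot: [-3.141, 0.004, 0.101]
ft_force: [-11.5, -3.0, 4.1]
opening: 0.003
grip_force: 6.3
```

Request:
jog_arm(motion=[[0,0,0,-20,0,0,0],[0,0,0,-30,0,0,0],[0,0,0,0,0,-50,0],[0,0,0,0,0,-50,0],[0,0,0,0,0,-40,0],[0,0,0,-40,40,0,0],[0,0,0,-40,40,0,0],[0,0,0,0,40,0,0],[0,0,0,0,40,0,0],[0,0,0,0,0,0,0]])

```text
t: 37.1
eef_pos: [443.3, -379.6, 331.0]
tcp_rot: [3.141, -0.001, 0.098]
ft_force: [0.3, 0.7, -0.1]
opening: 0.004
grip_force: 0.0
```

```bash
python3 meas.py
python3 - <<'E'
from h import *
o=[]
for n in("top","side"):
    c=cam(n);W=cloud(c);H,Sx,V=cv2.split(cv2.cvtColor(c["color"],cv2.COLOR_RGB2HSV));m=((H<6)|(H>172))&(Sx>150)&(W[...,2]>100)&(abs(W[...,1]+210)<40)&(abs(W[...,0]-550)<90)
    print(n,m.sum(),np.median(W[m],0).round())
    o.append(cv2.resize(c["color"][150:330,165:405] if n=="top" else c["color"][150:300,240:440],(400,300))[...,::-1])
cv2.imwrite("pics/fin.png",np.hstack(o))
E
```

```text
[541.1 -88.5] ptr -27.0 mark -22.3 stripe(104) -22.8 11629.0 37363.0
[541.1 -89.3] ptr -26.1 mark -22.6 stripe(104) -23.3 11231.0 37172.0
[540.  -89.3] ptr -27.6 mark -23.6 stripe(104) -25.7 12023.0 37568.0
[541.  -90.5] ptr -24.7 mark -23.2 stripe(104) -24.4 10538.0 36653.0
[-0.82  0.39  1.62  0.    1.13  0.65]
top 59 [ 576. -206.  135.]
side 46 [ 576. -215.  133.]
```

View pics/fin.png

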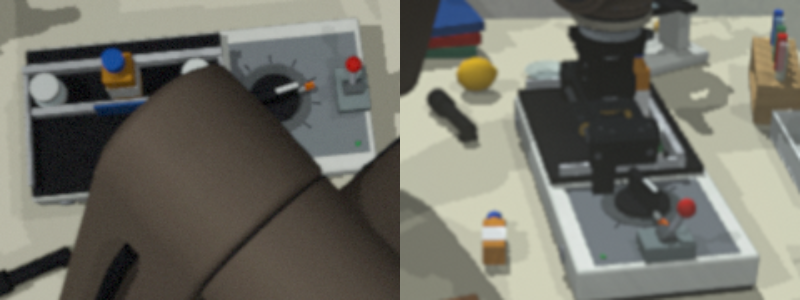

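```bash
sed -i 's/min(2)-70/min(2)-125/; s/min(2)-90/min(2)-140/' meas.py; python3 meas.py
```

```text
[541.1 -88.5] ptr -33.9 mark -22.3 stripe(104) -22.7 545.0 10505.0
[541.1 -89.3] ptr -33.4 mark -22.6 stripe(104) -23.3 266.0 10348.0
[540.  -89.3] ptr -35.7 mark -23.6 stripe(104) -25.6 553.0 10559.0
[541.  -90.5] ptr -26.1 mark -23.2 stripe(104) -24.6 59.0 9871.0
[-0.82  0.39  1.62  0.    1.13  0.65]
```

```bash
cat >> meas.py <<'E'
C=np.array([541.1,-89.3])
P=polar(up(69)).astype(float)[:,43:48].min(2).mean(1);M=polar(up(67)).astype(float)[:,52:64];M=(M[...,0]-M[...,2]).mean(1)
i=[(a*2)%720 for a in range(-40,1,2)];print([(a,int(P[k]),int(M[k])) for a,k in zip(range(-40,1,2),i)])
E
python3 meas.py|tail -1
```

```text
[(-40, 87, -8), (-38, 94, -9), (-36, 96, -10), (-34, 94, -8), (-32, 85, -7), (-30, 77, 12), (-28, 79, 64), (-26, 94, 121), (-24, 115, 146), (-22, 126, 142), (-20, 124, 124), (-18, 113, 91), (-16, 92, 41), (-14, 71, 6), (-12, 56, -6), (-10, 54, -9), (-8, 56, -9), (-6, 63, -9), (-4, 66, -10), (-2, 71, -10), (0, 72, -9)]
```

```bash
python3 -c "
from cell import env
print(env.job_done())"
```

```text
the job is handed in; nothing more can be done
None
```

I handed the job in at about 37 s of the 69 s: the bottle stands in its lane, the bar is home, the dial pointer is within about 1° of the orange mark, and the run lever is fully back. The judge's verdict was not shown.

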